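# Pack the ski-waxing tray

### The job

Pack the waxing tray for the slopes: put the purple wax bar, the cork block, the round green-lidded tin and the black ski clamp that still has its steel spring clip each into the foam pocket cut to its shape, lying flat on the pocket's floor the same way up as it lay on the mat. Leave the red wax bar and the clamp that has lost its clip where they are.

Things in the scene. Friction and masses are not known exactly. Their poses are not given: they have to be found in the camera images.
- wax_purple: Purple bar of ski wax, 62 x 40 x 28 mm, three moulded segments on top (28 mm high; the plain sides reach 22 mm). Lies flat on a flat green-grey work mat 2 mm thick. Origin: centre of its underside. x along its 62 mm length, y across its 40 mm width, z up.
- wax_red: Red bar of ski wax, same shape and size as the purple one (62 x 40 x 28 mm), on the mat. Does not belong in the tray. Origin and axes as the purple bar.
- cork: Tan cork polishing block with a 4 mm grey felt sole, 94 x 48 x 32 mm, lying flat on the mat. Origin: centre of its underside. x along its 94 mm length, y across its 48 mm width, z up.
- tin: Round aluminium tin of paste wax with a dark green screw lid with a pale disc on top; lid 56 mm across, 30 mm high in all; the lid is the upper 13 mm, the body below it is 53 mm across. Stands on the mat lid up. Origin: centre of its underside, z up through the lid.
- clamp: Black plastic ski clamp with a bright spring-steel clip (18 mm wide) along its top, 104 x 28 x 34 mm: a bar 10 mm high with a 26 mm high jaw at each end and a plain body 44 mm long, 28 mm wide, 30 mm high in the middle, where to take it. Lies flat on the mat. Origin: centre of its underside. x along its length, y across its width, z up.
- clamp_broken: A second black plastic ski clamp of the same shape (104 x 28 x 30 mm) that has lost its steel clip: all black on top. Does not belong in the tray. On the mat. Origin and axes as the good clamp.
- wax_inlay: Dark foam inlay 137 x 99 x 18 mm with one rectangular pocket 80 x 58 mm, yellow floor, for the purple wax bar (9 mm spare all round). One of four laid 2 x 2 in an aluminium tray whose walls rise 28 mm above the table; fixed. Origin: under the pocket's centre, on the inlay's underside; pocket floor 8 mm above it, foam top 18 mm. x along the 137 mm side and the pocket's length, z up.
- cork_inlay: Dark foam inlay 137 x 99 x 18 mm with one rectangular pocket 112 x 66 mm (the largest), yellow floor, for the cork block (9 mm spare all round). One of four laid 2 x 2 in an aluminium tray whose walls rise 28 mm above the table; fixed. Origin: under the pocket's centre, on the inlay's underside; pocket floor 8 mm above it, foam top 18 mm. x along the 137 mm side and the pocket's length, z up.
- tin_inlay: Dark foam inlay 137 x 99 x 18 mm with one round pocket 74 mm across, yellow floor, for the round tin (9 mm spare all round). One of four laid 2 x 2 in an aluminium tray whose walls rise 28 mm above the table; fixed. Origin: under the pocket's centre, on the inlay's underside; pocket floor 8 mm above it, foam top 18 mm. x along the 137 mm side, z up.
- clamp_inlay: Dark foam inlay 137 x 99 x 18 mm with one long narrow pocket 122 x 46 mm, yellow floor, for the ski clamp with its steel clip (9 mm spare all round). One of four laid 2 x 2 in an aluminium tray whose walls rise 28 mm above the table; fixed. Origin: under the pocket's centre, on the inlay's underside; pocket floor 8 mm above it, foam top 18 mm. x along the 137 mm side and the pocket's length, z up.
Mind the look-alikes: they are no part of the job. What is shaped like the tin but yellow is not meant. Leave any turquoise look-alike of the tin_inlay alone.

How it is judged:
By the outcome, as a careful person would: the job done as asked, in the order asked, and still so for the second after the job is handed in, with the robot touching nothing.
It also fails if it takes over 106 s, if anything falls off the work surface, if the arm or the gripper's body presses on something with over 40 N, if the wrist force passes 120 N, or if a joint passes its speed limit or range.

### The arm

A 6-joint arm with a two-finger parallel gripper is mounted at the origin on the work surface. World frame = base frame: x ahead of the robot, y to its left, z up, the work surface at z = 0. Lengths are in m, angles in rad, forces in N, time in s.
With the tool pointing down it reaches from about 0.25 to 0.85 m from the base axis. Payload 12.5 kg.
Tool frame: the origin (TCP) lies at the very end of the fingers, on their centre line; the grasp point (between the pads) lies 19 mm behind it (robot.grip_depth is the distance from the TCP to the grasp point, in m); z points along the fingers, y is the line along which they close (so a half turn about z gives the same grasp; the last joint's range is limited). The gripper opens to 93 mm and grips with 3 to 60 N. Pads are 15 mm wide; open, the fingers measure 128 mm over their backs; the gripper's body (75 mm by 188 mm) begins 65 mm behind the grasp point.
Start: joints at [-1.323, 0.351, 1.652, -0, 1.139, -0.085], TCP at [0.18, -0.52, 0.219] pointing down, gripper open.
Joint ranges: [-2.75, 2.75], [-0.79, 2.1], [0.01, 2.65], [-1.57, 4.71], [0.07, 3.14], [-2.87, 2.87]. Speed limits (rad/s): [2.22, 2.22, 2.79, 3.14, 3.14, 3.14].

### API

Orientations are given as a unit quaternion [x, y, z, w].
In Python, from station import robot gives the robot as it stands.
- The arm moves only by the tool servo_tool, never from a script. Its arguments are lists of equal length, an entry for each row: "claw": the closure, from -1 (fully open) to 1 (shut); "linear": the shift along the world's x, y, z in cm, a list of three; "rotation": the turn, a rotation vector about the world's x, y, z in rad, a list of three. In form: {"claw": [claw, ...], "linear": [[dx, dy, dz], ...], "rotation": [[rx, ry, rz], ...]}. A call has 1 to 10 rows; each row is the pose to reach, as a shift and turn from the pose commanded when the call began; what a row does not reach only later rows make up. A row lasts 1/12 s, in which the tool goes at most 41.7 mm and 7.16 degrees, less where a joint would pass 70% of its speed; a pose out of reach is approached as far as the arm can. A call with a gripper value outside its range is refused whole. The fingers move at their own pace and stop on an object; "newtons" is the grip in N (left out, the last holds). Time passes only in rows, so rows that repeat a pose let the fingers close. It gives the time, the measured TCP pose, the force, the opening and the grip force at its end, in the units of the state.
- robot.get_obs(): the state, without advancing time (a new reading comes with each control period).
- robot.read_camera(name): name is "side" or "top" or "wrist"; returns the picture (480x640x3 uint8, red, green, blue); there is no depth.
- robot.get_calibration(name): a dict with "fx", "fy", "cx", "cy" (pixels), "k1" (the pictures are not rectified: a ray, as slopes to the right and down, at radius r is drawn at 1 + k1 r^2 times it, then the intrinsics apply), "R" (3x3) and "t" (3): a world point X has camera coordinates R X + t; the wrist camera has in their place "mount" (4x4, takes a point from camera to tool coordinates, whose origin is the TCP and whose axes are the flange's). Camera axes: x right, y down, z forward; pixel columns grow to the right and rows downward; lengths in m; the calibration is good to about 2 mm. A picture is of the moment at which its call begins: read the wrist's pose just before it. get_calibration takes no time and is no camera call.
- robot.finish_job(): hands the job in; it is judged then, once.
The state is a dict: "clock": time; "q": joint angles; "qvel": joint speeds; "joint_efforts": joint torques, N m; "tcp_pos": TCP position; "tcp_rot": TCP orientation; "wrist_force": force on the tool from outside, world axes, zero at the start; "ft_torque": the same for the moment, N m; "grip_width": finger opening in m; "grip_force": force on a finger pad.
Only numpy, scipy, OpenCV 4.12 (cv2) and the standard library are available. Lean on these libraries where they do the work, as an engineer would, in place of code of your own. Each camera call takes 0.05 s, during which the arm holds its last target. There are 200 camera calls.

## Working session

There is one attempt and no reset: what is moved stays moved. The work goes in short steps, Python scripts to look and compute and a tool call to move; the robot and the scene stay as the last step left them, time stands still between calls to the robot, and variables do not carry over. Pictures are saved under pics/ and viewed, at most 14 in all, crops included, and the job is handed in when it is done.

Besides the shell and the picture viewer there is one more tool, called after "Emit:" as a command line: name --argument value ..., lists and objects as JSON in quotes. servo_tool: Moves the arm, as the interface text tells. Its arguments: {"type":"object","properties":{"claw":{"type":"array"},"linear":{"type":"array"},"rotation":{"type":"array"},"newtons":{"type":"number"}},"required":["claw","linear","rotation"]}

```bash
mkdir -p pics; ls
cat > h.py <<'E'
import numpy as np, cv2
from station import robot
from scipy.spatial.transform import Rotation as Rn
def cam(name):
    o=robot.get_obs(); im=robot.read_camera(name); c=robot.get_calibration(name)
    if name=="wrist":
        M=np.array(c["mount"]); Rt=Rn.from_quat(o["tcp_rot"]).as_matrix()
        Rc=Rt@M[:3,:3]; p=Rt@M[:3,3]+np.array(o["tcp_pos"])
    else:
        R=np.array(c["R"]); Rc=R.T; p=-R.T@np.array(c["t"])
    return im,(c,Rc,p)
def ray(px,C,z):
    c,Rc,p=C; px=np.atleast_2d(np.array(px,float))
    K=np.array([[c["fx"],0,c["cx"]],[0,c["fy"],c["cy"]],[0,0,1.]])
    u=cv2.undistortPoints(px[:,None],K,np.array([c["k1"],0,0,0,0.]))[:,0]
    d=np.c_[u,np.ones(len(u))]@Rc.T
    return p+d*((z-p[2])/d[:,2])[:,None]
def save(im,n): cv2.imwrite("pics/"+n,im[:,:,::-1])
E
python3 - <<'E'
from h import *
for n in ("top","side"):
    im,C=cam(n); save(im,n+"0.png"); np.save(n+"0.npy",im); print(n,C[2],C[0]["fx"])
print(robot.get_obs())
E
```

```text
pics
top [0.24426464 0.06895613 1.28954654] 506.76844136596424
side [0.12046786 1.04875876 0.66585789] 561.8884212606722
{'clock': 0.1, 'q': array([-1.32258581e+00,  3.51168499e-01,  1.65230384e+00, -2.73439535e-05,
        1.13909499e+00, -8.45946189e-02]), 'qvel': array([ 0.00074639, -0.00165147, -0.00248027,  0.0007812 , -0.00105902,
        0.00050035]), 'joint_efforts': array([ 2.93680823e-04, -4.98027706e+01, -2.85704952e+01,  7.00438488e-02,
        2.39279220e-02, -6.19241746e-05]), 'tcp_pos': array([ 0.17963339, -0.5195397 ,  0.21818424]), 'tcp_rot': array([ 9.86185944e-01,  1.65641315e-01, -5.21969008e-05, -4.84692416e-04]), 'wrist_force': array([-0.24433459, -0.09505314,  0.33691182]), 'ft_torque': array([ 0.03783805, -0.00344653,  0.01934605]), 'grip_force': 0.0, 'grip_width': 0.09245807956913624}
```

View pics/top0.png

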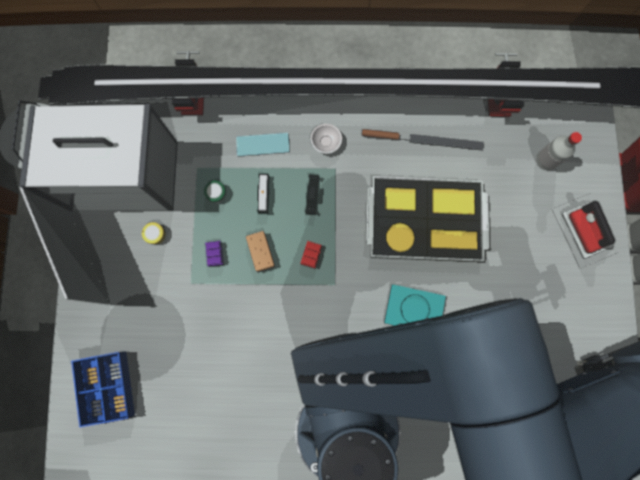

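View pics/side0.png

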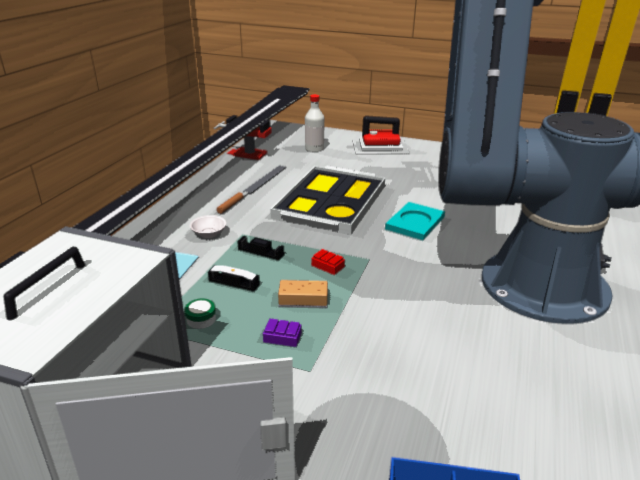

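The top view shows: purple bar (214,253), cork (260,251), tin (216,190), clamp with steel clip (264,193), broken clamp (313,194) and red bar (312,254). Tray pockets are wax (400,199), cork (454,202), round (400,237) and clamp (454,240). The yellow tin (152,233) and turquoise inlay (415,305) are decoys, and an open cabinet stands near the tin.

```bash
cat >> h.py <<'E'
def blob(im,C,box,f,z,k=3):
    x0,y0,x1,y1=box; hsv=cv2.cvtColor(im,cv2.COLOR_RGB2HSV).astype(int)[y0:y1,x0:x1]
    m=f(hsv[...,0],hsv[...,1],hsv[...,2]).astype(np.uint8)
    m=cv2.morphologyEx(m,cv2.MORPH_CLOSE,np.ones((k,k)))
    cs,_=cv2.findContours(m,cv2.RETR_EXTERNAL,cv2.CHAIN_APPROX_NONE)
    c=max(cs,key=cv2.contourArea).reshape(-1,2)+[x0,y0]
    w=ray(c,C,z)[:,:2]; (cx,cy),(a,b),t=cv2.minAreaRect((w*1000).astype(np.float32))
    if a<b: a,b,t=b,a,t+90
    t=(t+90)%180-90
    return round(cx,1),round(cy,1),round(a,1),round(b,1),round(t,1)
pur=lambda h,s,v:(h>125)&(h<155)&(s>100)
tan=lambda h,s,v:(h>4)&(h<22)&(s>70)
yel=lambda h,s,v:(h>18)&(h<36)&(s>120)&(v>70)
grn=lambda h,s,v:((h>50)&(h<90)&(s>110)&(v<120))
blk=lambda h,s,v:(v<50)
wht=lambda h,s,v:(v>140)&(s<40)
E
python3 - <<'E'
from h import *
im=np.load("top0.npy"); c=robot.get_calibration("top"); R=np.array(c["R"]); C=(c,R.T,-R.T@np.array(c["t"]))
print(np.round(R,2).tolist())
for n,b,f,z in [("purple",(195,235,235,272),pur,.024),("cork",(240,225,280,278),tan,.033),("tin",(202,176,230,206),grn,.031),("clip",(252,168,278,218),wht,.036),("broken",(300,168,328,220),blk,.03),("red",(295,236,330,275),lambda h,s,v:((h<6)|(h>172))&(s>120),.024),
 ("pw",(380,185,420,215),yel,.010),("pc",(428,185,480,217),yel,.010),("pt",(383,220,418,255),yel,.010),("pk",(426,226,481,252),yel,.010)]:
    print(n,blob(im,C,b,f,z))
print("cab top corner/edges at z .25,.0", [np.round(ray([[142,105],[145,187],[177,200],[70,304]],C,z)[:,:2],3).tolist() for z in (.25,.0)])
print("rail",np.round(ray([[50,95],[600,110],[190,110]],C,.13)[:,:2],3).tolist())
print(np.round(ray([[372,178],[486,178],[486,262],[368,258]],C,.028)[:,:2],3).tolist())
M=np.array(robot.get_calibration("wrist")["mount"]);print(np.round(M,3).tolist())
E
```

```text
[[0.0, -1.0, -0.0], [-0.98, -0.0, -0.18], [0.18, 0.0, -0.98]]
purple (439.1, 339.3, 59.5, 36.0, 6.9)
cork (444.2, 220.9, 94.8, 47.7, 17.7)
tin (590.9, 328.4, 46.1, 14.0, -35.8)
clip (596.7, 218.5, 90.5, 18.4, -0.7)
broken (592.0, 89.3, 99.4, 23.4, -3.0)
red (437.8, 92.2, 59.3, 37.5, -16.7)
pw (586.9, -138.9, 78.8, 58.3, 88.1)
pc (581.5, -278.5, 111.3, 66.2, 87.8)
pt (485.3, -136.4, 72.6, 70.9, 44.1)
pk (480.3, -274.9, 122.1, 47.9, 87.6)
cab top corner/edges at z .25,.0 [[[0.737, 0.467], [0.547, 0.446], [0.518, 0.374], [0.296, 0.588]], [[0.856, 0.562], [0.62, 0.536], [0.584, 0.448], [0.308, 0.713]]]
rail [[0.825, 0.754], [0.789, -0.632], [0.78, 0.391]]
[[0.637, -0.065], [0.639, -0.363], [0.418, -0.35], [0.428, -0.051]]
[[-0.0, -0.961, -0.277, 0.078], [1.0, -0.0, 0.001, -0.0], [-0.001, -0.277, 0.961, -0.166], [0.0, 0.0, 0.0, 1.0]]
```

Emit:
servo_tool --claw '[-1,-1,-1,-1,-1,-1,-1,-1,-1,-1]' --linear '[[3,4,0],[6,8,0],[8,12,0],[10,16,0],[12,20,0],[13,24,0],[14,28,0],[15,32,0],[16,36,0],[17,40,0]]' --rotation '[[0,0,0],[0,0,0],[0,0,0],[0,0,0],[0,0,0],[0,0,0],[0,0,0],[0,0,-0.1],[0,0,-0.2],[0,0,-0.213]]'

```text
clock: 0.93
tcp_pos: [0.3427, -0.146, 0.2186]
tcp_rot: [0.998, 0.057, 0.0, 0.0]
wrist_force: [0.7, -0.8, 0.6]
grip_width: 0.0931
grip_force: 0.0
```

Emit:
servo_tool --claw '[-1,-1,-1,-1,-1,-1,-1,-1,-1,-1]' --linear '[[0.7,4,0],[1.4,8,0],[2.1,12,0],[3,16,0],[4,20,0],[5,24,0],[6,28,0],[7,32,0],[8,36,0],[9,40,0]]' --rotation '[[0,0,0],[0,0,0],[0,0,0],[0,0,0],[0,0,0],[0,0,0],[0,0,0],[0,0,0],[0,0,0],[0,0,0]]'

```text
clock: 1.77
tcp_pos: [0.4326, 0.2546, 0.2184]
tcp_rot: [0.998, 0.06, -0.0, 0.0]
wrist_force: [0.7, -1.1, -0.4]
grip_width: 0.093
grip_force: 0.0
```

Emit:
servo_tool --claw '[-1,-1,-1,-1,-1]' --linear '[[0,3,0],[0,6,0],[0,6,0],[0,6,0],[0,6,0]]' --rotation '[[0,0,0],[0,0,0],[0,0,0],[0,0,0],[0,0,0]]'

```text
clock: 2.18
tcp_pos: [0.4325, 0.3119, 0.2183]
tcp_rot: [0.998, 0.06, -0.0, 0.0]
wrist_force: [-0.1, 0.3, -0.7]
grip_width: 0.0927
grip_force: 0.0
```

Run:
```python
from h import *
im,C=cam("wrist"); save(im,"w1.png"); np.save("w1.npy",im); print(C[2],C[0]["fx"])
F=(0,0,640,480)
print("purple",blob(im,C,F,pur,.024)); print("cork",blob(im,C,F,tan,.033))
print(robot.get_obs()["tcp_pos"],robot.get_obs()["q"])
```

```text
[0.50953486 0.32173111 0.38464369] 358.72227417956515
purple (438.4, 339.1, 61.9, 39.7, 8.1)
cork (175.1, 78.5, 483.8, 57.5, -83.2)
[0.43266992 0.31155412 0.21847639] [ 5.36838339e-01  3.20749138e-01  1.69484441e+00 -1.95430228e-04
  1.12665487e+00  1.98837808e+00]
```

View pics/w1.png

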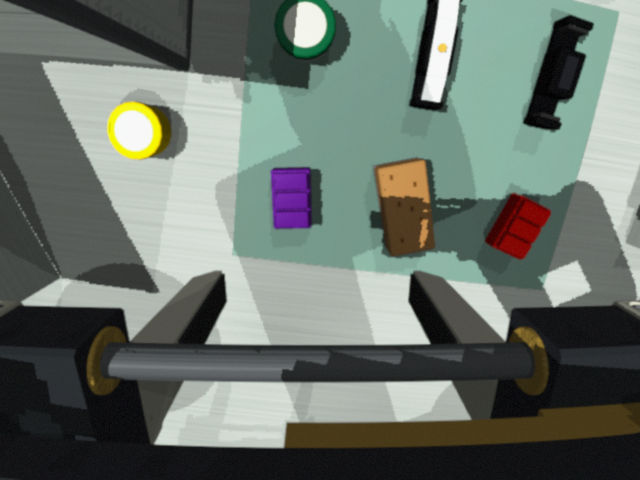

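The wrist view shows purple (292,198), cork (405,207), red (518,226), the tin lid (305,27), the clip clamp (437,50) and the broken clamp (560,72). The purple fit of 61.9 x 39.7 mm matches its stated size.

Emit:
servo_tool --claw '[-1,-1,-1,-1,-1,-1,-1,-1,-1,-1]' --linear '[[0.3,2,-2],[0.6,2.75,-5],[0.6,2.75,-9],[0.6,2.75,-13],[0.6,2.75,-16],[0.6,2.75,-18],[0.6,2.75,-19.5],[0.6,2.75,-20.4],[0.6,2.75,-20.4],[0.6,2.75,-20.4]]' --rotation '[[0,0,0.02],[0,0,0.02],[0,0,0.02],[0,0,0.02],[0,0,0.02],[0,0,0.02],[0,0,0.02],[0,0,0.02],[0,0,0.02],[0,0,0.02]]'

```text
clock: 3.07
tcp_pos: [0.4392, 0.3395, 0.0152]
tcp_rot: [0.998, 0.069, 0.0, -0.0]
wrist_force: [0.3, 0.8, 0.5]
grip_width: 0.093
grip_force: 0.0
```

Run:
```python
from h import *
im=np.load("w1.npy"); c=robot.get_calibration("wrist"); M=np.array(c["mount"]); Rt=Rn.from_quat([0.998,.06,0,0]).as_matrix()
C=(c,Rt@M[:3,:3],np.array([0.50953486,0.32173111,0.38464369]))
print("cork",blob(im,C,(365,150,440,262),tan,.033,9))
print("tinlid",blob(im,C,(272,0,340,60),lambda h,s,v:((h>50)&(h<90)&(s>150)&(v<130))|((v>190)&(s<40)),.032))
print("clip",blob(im,C,(410,0,470,110),lambda h,s,v:(v>130)&(s<60),.036,9))
print("clampblack",blob(im,C,(405,0,470,112),lambda h,s,v:(v<45)|((v>130)&(s<60)),.03,9))
o=robot.get_obs();print(o["tcp_pos"],o["wrist_force"])
```

```text
cork (444.3, 223.8, 95.6, 51.2, 17.8)
tinlid (595.1, 342.6, 53.9, 49.7, -83.3)
clip (589.2, 212.2, 94.1, 46.0, 9.0)
clampblack (588.5, 218.3, 98.8, 62.0, 9.8)
[0.43917467 0.33947043 0.01515366] [0.32960821 0.76303823 0.50995186]
```

Emit:
servo_tool --claw '[1,1,1,1,1,1,1,1,1,1]' --linear '[[0,0,0],[0,0,0],[0,0,0],[0,0,0],[0,0,0],[0,0,0],[0,0,2],[0,0,5],[0,0,9],[0,0,11]]' --rotation '[[0,0,0],[0,0,0],[0,0,0],[0,0,0],[0,0,0],[0,0,0],[0,0,0],[0,0,0],[0,0,0],[0,0,0]]' --newtons 25

```text
clock: 3.9
tcp_pos: [0.4397, 0.3405, 0.1284]
tcp_rot: [0.998, 0.07, 0.002, -0.001]
wrist_force: [0.4, 0.5, 1.2]
grip_width: 0.0309
grip_force: 0.0
```

Run:
```python
from h import *
im,C=cam("wrist"); save(im,"w2.png"); F=(0,0,640,480)
print("purple",blob(im,C,F,pur,.024)); o=robot.get_obs();print(o["tcp_pos"],o["grip_width"],o["grip_force"])
```

```text
purple (439.1, 339.8, 63.0, 39.3, 8.0)
[0.44089411 0.34135178 0.13095244] 0.026781376043776693 0.0
```

View pics/w2.png

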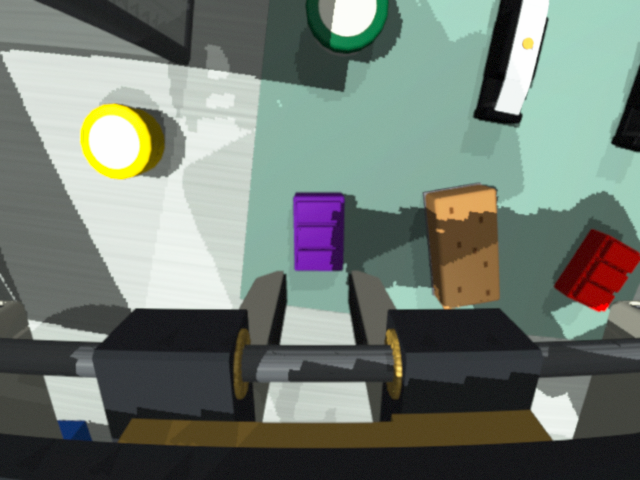

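The purple bar is undisturbed at image (319,232). I lifted before the fingers had finished closing, so I'll go down again with narrower fingers and a longer close.

Emit:
servo_tool --claw '[-0.3,-0.3,-0.3,-0.3,-0.3,-0.3,-0.3,-0.3,-0.3,-0.3]' --linear '[[-0.2,-0.2,-1],[-0.2,-0.2,-2],[-0.2,-0.2,-3],[-0.2,-0.2,-4],[-0.2,-0.2,-6],[-0.2,-0.2,-8.5],[-0.2,-0.2,-10.5],[-0.2,-0.2,-11.8],[-0.2,-0.2,-11.8],[-0.2,-0.2,-11.8]]' --rotation '[[0,0,0],[0,0,0],[0,0,0],[0,0,0],[0,0,0],[0,0,0],[0,0,0],[0,0,0],[0,0,0],[0,0,0]]'

```text
clock: 4.78
tcp_pos: [0.4363, 0.3376, 0.0053]
tcp_rot: [0.998, 0.07, -0.001, 0.0]
wrist_force: [0.3, -0.4, 1.3]
grip_width: 0.06
grip_force: 0.0
```

Emit:
servo_tool --claw '[1,1,1,1,1,1]' --linear '[[0,0,0],[0,0,0],[0,0,0],[0,0,0],[0,0,0],[0,0,0]]' --rotation '[[0,0,0],[0,0,0],[0,0,0],[0,0,0],[0,0,0],[0,0,0]]' --newtons 25

```text
clock: 5.28
tcp_pos: [0.4369, 0.338, 0.0069]
tcp_rot: [0.998, 0.07, 0.0, -0.0]
wrist_force: [-0.2, 0.4, 2.1]
grip_width: 0.0398
grip_force: 25.0
```

Emit:
servo_tool --claw '[0,0,0,0,1,1,1,1,1,1]' --linear '[[0,0,0],[0,0,0.2],[0.1,0,0.7],[0.1,0,0.7],[0.1,0,0.7],[0.1,0,0.7],[0.1,0,0.7],[0.1,0,0.7],[0.1,0,0.7],[0.1,0,0.7]]' --rotation '[[0,0,0],[0,0,0],[0,0,0],[0,0,0],[0,0,0],[0,0,0],[0,0,0],[0,0,0],[0,0,0],[0,0,0]]'

```text
clock: 6.12
tcp_pos: [0.4379, 0.3379, 0.0138]
tcp_rot: [0.998, 0.07, 0.0, -0.0]
wrist_force: [-0.4, -0.9, 5.3]
grip_width: 0.0396
grip_force: 25.0
```

Emit:
servo_tool --claw '[1,1,1,1,1,1,1,1,1,1]' --linear '[[0,0,2],[0,0,5],[0,0,8.5],[1,-3.5,10],[2,-7,10],[3,-11,10],[4,-15,10],[5,-19,10],[6,-22.9,10],[7,-26.8,10]]' --rotation '[[0,0,0],[0,0,0],[0,0,0.1],[0,0,0.2],[0,0,0.3],[0,0,0.4],[0,0,0.5],[0,0,0.6],[0,0,0.7],[0,0,0.8]]'

```text
clock: 6.95
tcp_pos: [0.5076, 0.0679, 0.1134]
tcp_rot: [0.89, 0.455, -0.0, -0.0]
wrist_force: [0.6, 1.1, -0.6]
grip_width: 0.0399
grip_force: 25.0
```

Emit:
servo_tool --claw '[1,1,1,1,1,1,1,1,1]' --linear '[[1.5,-3.5,0],[3,-7.2,0],[4.5,-10.9,0],[6,-14.6,0],[7,-18.4,0],[7.9,-20.9,0],[7.9,-20.9,0],[7.9,-20.9,0],[7.9,-20.9,0]]' --rotation '[[0,0,0.12],[0,0,0.24],[0,0,0.36],[0,0,0.48],[0,0,0.59],[0,0,0.59],[0,0,0.59],[0,0,0.59],[0,0,0.59]]'

```text
clock: 7.7
tcp_pos: [0.5862, -0.1385, 0.1131]
tcp_rot: [0.722, 0.692, -0.0, -0.001]
wrist_force: [-0.0, 0.7, -0.4]
grip_width: 0.0399
grip_force: 25.0
```

Run:
```python
from h import *
im,C=cam("wrist"); save(im,"w3.png"); np.save("w3.npy",im)
o=robot.get_obs();print(o["tcp_pos"],o["tcp_rot"],o["grip_width"],o["grip_force"],o["wrist_force"])
```

```text
[ 0.58631488 -0.13811904  0.11329821] [ 7.21293433e-01  6.92629419e-01 -1.76688418e-04 -4.89875389e-04] 0.03972634101984158 24.99996542930603 [ 0.24529468  0.03635988 -0.83184734]
```

View pics/w3.png

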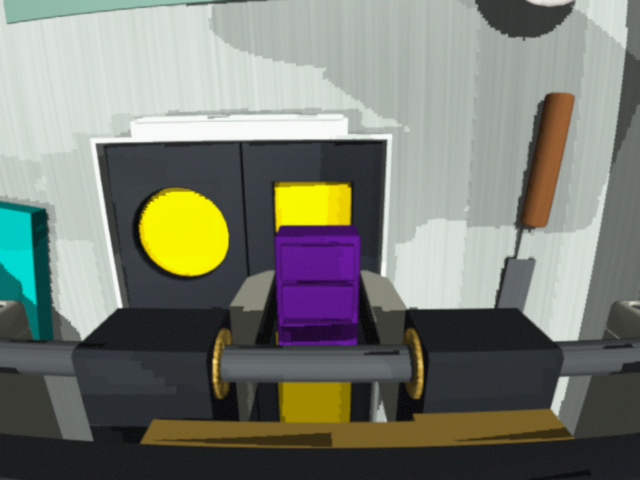

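The purple bar is held level over its pocket; the pocket's far edge is at row 183, columns 275–351. The tin pocket is at (184,232).

Run:
```python
from h import *
im=np.load("w3.npy"); c=robot.get_calibration("wrist"); M=np.array(c["mount"]); Rt=Rn.from_quat([.7213,.6926,0,0]).as_matrix()
C=(c,Rt@M[:3,:3],Rt@M[:3,3]+[.5863,-.1381,.1133])
for z in (.009,.019): print(z,np.round(ray([[275,183],[351,183]],C,z),4).tolist(), blob(im,C,(125,175,240,290),yel,z))
print(ray([[279,240],[356,240],[317,240]],C,.04))
```

```text
0.009 [[0.5564, -0.0989, 0.009], [0.6139, -0.1013, 0.009]] (480.1, -135.4, 73.6, 72.5, 83.7)
0.019 [[0.5577, -0.0975, 0.019], [0.613, -0.0998, 0.019]] (484.1, -132.6, 70.9, 69.8, 83.7)
[[ 0.56016842 -0.13463752  0.04      ]
 [ 0.61407569 -0.13682577  0.04      ]
 [ 0.58677262 -0.13571281  0.04      ]]
```

Emit:
servo_tool --claw '[1,1,1,1,1,1,1,1,1]' --linear '[[-0.1,0,-3],[-0.1,0,-6],[-0.1,0,-8],[-0.1,0,-8.5],[-0.1,0,-8.8],[-0.1,0,-9.0],[-0.1,0,-9.1],[-0.1,0,-9.1],[-0.1,0,-9.1]]' --rotation '[[0,0,0],[0,0,0],[0,0,0],[0,0,0],[0,0,0],[0,0,0],[0,0,0],[0,0,0],[0,0,0]]'

```text
clock: 8.5
tcp_pos: [0.5863, -0.1392, 0.0236]
tcp_rot: [0.721, 0.692, 0.0, 0.001]
wrist_force: [0.6, 0.4, -1.2]
grip_width: 0.0395
grip_force: 25.0
```

Emit:
servo_tool --claw '[1,1,1,1]' --linear '[[0,0,-0.1],[0,0,-0.2],[0,0,-0.2],[0,0,-0.2]]' --rotation '[[0,0,0],[0,0,0],[0,0,0],[0,0,0]]'

```text
clock: 8.83
tcp_pos: [0.5863, -0.1393, 0.0228]
tcp_rot: [0.721, 0.692, 0.0, 0.001]
wrist_force: [-5.6, 1.9, 18.2]
grip_width: 0.0397
grip_force: 25.0
```

Emit:
servo_tool --claw '[-0.2,-0.2,-0.2,-0.2,-0.2,-0.2,-0.2,-0.5,-0.5,-0.5]' --linear '[[0,0,0.1],[0,0,0.1],[0,0,0.1],[0,0,0.5],[0,0,3],[0,0,7],[0,0,10],[-1.5,3.8,10],[-3,7.6,10],[-4.5,11.4,10]]' --rotation '[[0,0,0],[0,0,0],[0,0,0],[0,0,0],[0,0,0],[0,0,0],[0,0,0],[0,0,-0.12],[0,0,-0.24],[0,0,-0.36]]'

```text
clock: 9.67
tcp_pos: [0.5402, -0.0244, 0.1212]
tcp_rot: [0.836, 0.549, 0.0, 0.0]
wrist_force: [1.0, 0.7, 0.6]
grip_width: 0.0687
grip_force: 0.0
```

Emit:
servo_tool --claw '[-0.5,-0.5,-0.5,-0.5,-0.5,-0.5,-0.5,-0.5,-0.5,-0.5]' --linear '[[-1.5,3.7,0],[-3,7.4,0],[-4.5,11.1,0],[-6,14.8,0],[-7.5,18.5,0],[-8.7,22,0],[-9.7,24.8,0],[-9.7,24.8,0],[-9.7,24.8,0],[-9.7,24.8,0]]' --rotation '[[0,0,-0.12],[0,0,-0.24],[0,0,-0.36],[0,0,-0.48],[0,0,-0.6],[0,0,-0.72],[0,0,-0.84],[0,0,-0.865],[0,0,-0.865],[0,0,-0.865]]'

```text
clock: 10.5
tcp_pos: [0.4438, 0.2227, 0.1207]
tcp_rot: [0.988, 0.154, 0.0, 0.0]
wrist_force: [0.4, 0.6, -0.2]
grip_width: 0.0697
grip_force: 0.0
```

Run:
```python
from h import *
im,C=cam("wrist"); save(im,"w4.png"); np.save("w4.npy",im)
hsvt=lambda h,s,v:(h>4)&(h<22)&(s>90)
print("cork",blob(im,C,(0,0,640,300),hsvt,.034,9))
o=robot.get_obs();print(o["tcp_pos"],2*np.degrees(np.arctan2(o["tcp_rot"][1],o["tcp_rot"][0])))
im,C=cam("top"); save(im[150:290,180:500],"t4.png")
```

```text
cork (443.1, 221.8, 97.5, 47.6, 17.7)
[0.44409068 0.2222129  0.12071882] 17.643336497980723
```

View pics/w4.png

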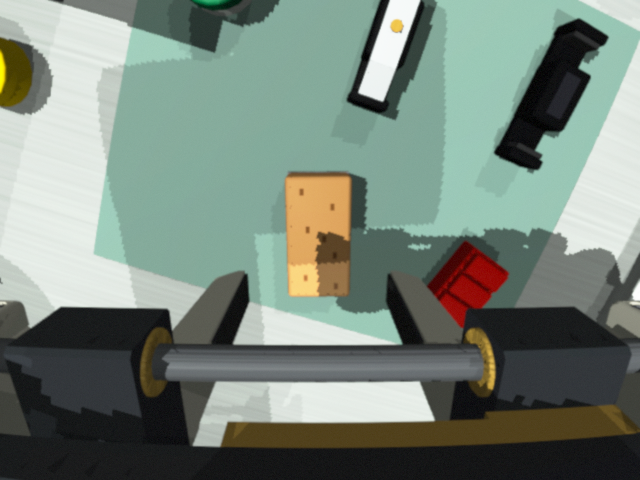

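View pics/t4.png

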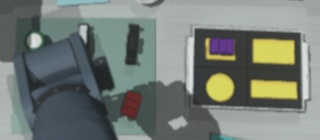

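The cork sits straight at (319,235) between the fingers, and the top crop shows the purple bar inside its pocket. Going down on the cork.

Emit:
servo_tool --claw '[-0.5,-0.5,-0.5,-0.5,-0.5,-0.5,1,1,1,1]' --linear '[[0,0,-3],[0,0,-6.5],[0,0,-9],[0,0,-10.4],[0,0,-10.7],[0,0,-10.7],[0,0,-10.7],[0,0,-10.7],[0,0,-10.7],[0,0,-10.7]]' --rotation '[[0,0,0],[0,0,0],[0,0,0],[0,0,0],[0,0,0],[0,0,0],[0,0,0],[0,0,0],[0,0,0],[0,0,0]]'

```text
clock: 11.43
tcp_pos: [0.4444, 0.2229, 0.0145]
tcp_rot: [0.988, 0.152, 0.001, -0.0]
wrist_force: [0.5, -2.3, 5.8]
grip_width: 0.0479
grip_force: 22.1
```

Emit:
servo_tool --claw '[1,1,1]' --linear '[[0,0,0],[0,0,0],[0,0,0]]' --rotation '[[0,0,0],[0,0,0],[0,0,0]]'

```text
clock: 11.68
tcp_pos: [0.4444, 0.2229, 0.0145]
tcp_rot: [0.988, 0.152, 0.001, -0.0]
wrist_force: [-0.3, -2.4, 7.6]
grip_width: 0.0476
grip_force: 25.0
```

Emit:
servo_tool --claw '[1,1,1,1,1,1,1,1,1,1]' --linear '[[0,0,2],[0,0,5.5],[0,0,9],[1,-3.5,10],[2,-7.4,10],[3,-11.3,10],[4,-15.2,10],[5,-19.1,10],[6,-23,10],[7,-26.9,10]]' --rotation '[[0,0,0],[0,0,0],[0,0,0.1],[0,0,0.2],[0,0,0.3],[0,0,0.4],[0,0,0.5],[0,0,0.6],[0,0,0.7],[0,0,0.8]]'

```text
clock: 12.52
tcp_pos: [0.514, -0.0482, 0.114]
tcp_rot: [0.85, 0.527, 0.0, 0.0]
wrist_force: [1.3, 0.7, 0.1]
grip_width: 0.0476
grip_force: 25.0
```

Emit:
servo_tool --claw '[1,1,1,1,1,1,1,1,1,1]' --linear '[[1.2,-3.8,0],[2.4,-7.6,0],[3.6,-11.4,0],[4.8,-15.2,0],[6,-19,0],[6.7,-22,0],[6.7,-23.2,0],[6.7,-23.2,0],[6.7,-23.2,0],[6.7,-23.2,0]]' --rotation '[[0,0,0.1],[0,0,0.2],[0,0,0.3],[0,0,0.4],[0,0,0.427],[0,0,0.427],[0,0,0.427],[0,0,0.427],[0,0,0.427],[0,0,0.427]]'

```text
clock: 13.35
tcp_pos: [0.5806, -0.2767, 0.1136]
tcp_rot: [0.72, 0.694, -0.0, -0.0]
wrist_force: [-0.9, -0.6, -1.2]
grip_width: 0.0476
grip_force: 25.0
```

Run:
```python
from h import *
im,C=cam("wrist"); save(im,"w5.png"); np.save("w5.npy",im)
o=robot.get_obs();print(o["tcp_pos"],2*np.degrees(np.arctan2(o["tcp_rot"][1],o["tcp_rot"][0])),o["grip_force"],o["wrist_force"])
```

```text
[ 0.58069699 -0.27667858  0.11376041] 87.8586631029367 24.985754191875458 [-1.53410113  0.12351477  0.66344331]
```

View pics/w5.png

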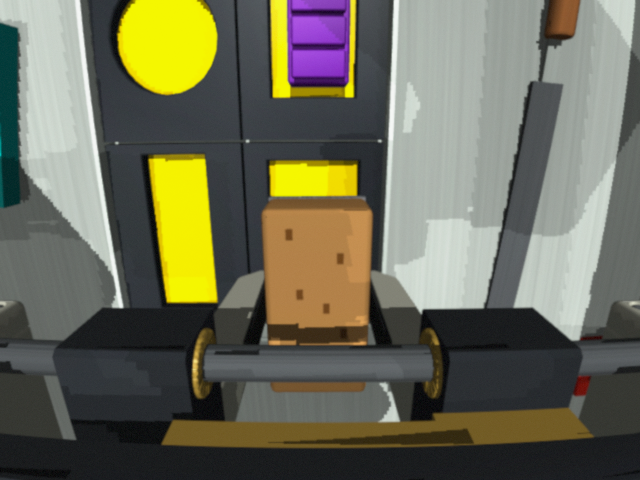

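The purple bar lies flat in its pocket at (318,40). The cork is held over its own pocket, whose far edge is at row 161, columns 270–358; the clamp pocket is at (182,228).

Run:
```python
from h import *
im=np.load("w5.npy"); c=robot.get_calibration("wrist"); M=np.array(c["mount"]); o=robot.get_obs(); Rt=Rn.from_quat(o["tcp_rot"]).as_matrix()
C=(c,Rt@M[:3,:3],Rt@M[:3,3]+np.array(o["tcp_pos"]))
for z in (.011,): print(z,np.round(ray([[270,163],[358,161]],C,z),4).tolist(), blob(im,C,(140,150,225,306),yel,z),blob(im,C,(110,0,225,100),yel,z))
print("cork top edge",ray([[263,209],[372,209]],C,.134))
```

```text
0.011 [[0.5481, -0.2223, 0.011], [0.6134, -0.2233, 0.011]] (475.8, -273.7, 122.9, 44.8, 88.0) (480.7, -139.1, 72.1, 63.1, -4.5)
cork top edge [[ 0.56032006 -0.23067324  0.134     ]
 [ 0.60577126 -0.23236812  0.134     ]]
```

Emit:
servo_tool --claw '[1,1,1,1,1,1,1,1,1]' --linear '[[-0.1,0,-3],[-0.1,0,-6],[-0.1,0,-8],[-0.1,0,-8.5],[-0.1,0,-8.7],[-0.1,0,-8.9],[-0.1,0,-9.0],[-0.1,0,-9.0],[-0.1,0,-9.0]]' --rotation '[[0,0,0],[0,0,0],[0,0,0],[0,0,0],[0,0,0],[0,0,0],[0,0,0],[0,0,0],[0,0,0]]'

```text
clock: 14.15
tcp_pos: [0.5803, -0.2785, 0.0247]
tcp_rot: [0.721, 0.693, 0.0, 0.001]
wrist_force: [-0.2, -0.2, -1.3]
grip_width: 0.0477
grip_force: 25.0
```

Emit:
servo_tool --claw '[1,1,-0.25,-0.25,-0.25,-0.25,-0.25,-0.25,-0.25,-0.5]' --linear '[[0,0,-0.1],[0,0,-0.1],[0,0,-0.1],[0,0,-0.1],[0,0,-0.1],[0,0,1],[0,0,4],[0,0,8],[0,3,10],[0,7,12]]' --rotation '[[0,0,0],[0,0,0],[0,0,0],[0,0,0],[0,0,0],[0,0,0],[0,0,0],[0,0,0],[0,0,0],[0,0,0]]'

```text
clock: 14.98
tcp_pos: [0.5803, -0.2123, 0.1453]
tcp_rot: [0.722, 0.692, 0.001, 0.002]
wrist_force: [0.5, 1.1, -1.6]
grip_width: 0.0612
grip_force: 0.0
```

Emit:
servo_tool --claw '[-0.6,-0.6,-0.6,-0.6,-0.6,-0.6,-0.6,-0.6,-0.6,-0.6]' --linear '[[0,4,0],[0,8,0],[0,12,0],[0,16,0],[0,20,0],[0,24,0],[0,28,0],[0,32,0],[0,36,0],[0,40,0]]' --rotation '[[0,0,-0.05],[0,0,-0.1],[0,0,-0.15],[0,0,-0.2],[0,0,-0.25],[0,0,-0.3],[0,0,-0.35],[0,0,-0.4],[0,0,-0.45],[0,0,-0.485]]'

```text
clock: 15.82
tcp_pos: [0.5795, 0.191, 0.1432]
tcp_rot: [0.867, 0.499, 0.0, 0.0]
wrist_force: [0.5, -0.9, -0.9]
grip_width: 0.0743
grip_force: 0.0
```

Emit:
servo_tool --claw '[-0.6,-0.6,-0.6,-0.6,-0.6,-0.6]' --linear '[[0,4,0],[0,8,0],[0,11,0],[0,12,0],[0,12,0],[0,12,0]]' --rotation '[[0,0,0],[0,0,0],[0,0,0],[0,0,0],[0,0,0],[0,0,0]]'

```text
clock: 16.32
tcp_pos: [0.5797, 0.3085, 0.1425]
tcp_rot: [0.866, 0.5, -0.0, 0.0]
wrist_force: [-0.3, -0.8, 1.1]
grip_width: 0.0742
grip_force: 0.0
```

Run:
```python
from h import *
im,C=cam("wrist"); save(im,"w6.png"); np.save("w6.npy",im)
o=robot.get_obs();print(o["tcp_pos"],2*np.degrees(np.arctan2(o["tcp_rot"][1],o["tcp_rot"][0])),o["grip_width"],o["wrist_force"])
print("lid",blob(im,C,(0,0,640,310),lambda h,s,v:((h>55)&(h<90)&(s>170)&(v<130)),.032,9))
```

```text
[0.57992399 0.30773796 0.142476  ] 59.96752611970877 0.07443010805479036 [ 0.53736527 -0.13703087 -0.06563017]
lid (599.7, 343.5, 54.1, 53.5, 60.0)
```

View pics/w6.png

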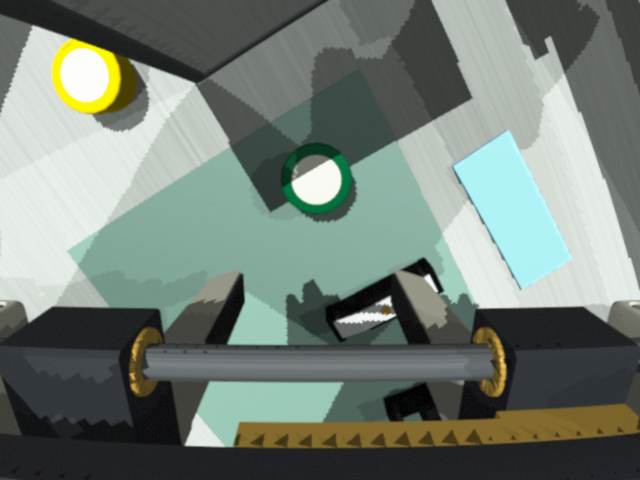

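The tin's lid is at (317,180), clear of the cabinet. The measured diameter is about 54 mm and the centre (0.599, 0.343).

Emit:
servo_tool --claw '[-0.6,-0.6,-0.6,-0.6,-0.6,-0.6,-0.6,-0.6,-0.6,-0.6]' --linear '[[1,2,0],[1.9,3.5,-1],[1.9,3.5,-3],[1.9,3.5,-6],[1.9,3.5,-9],[1.9,3.5,-11],[1.9,3.5,-12.2],[1.9,3.5,-12.7],[1.9,3.5,-12.7],[1.9,3.5,-12.7]]' --rotation '[[0,0,0],[0,0,0],[0,0,0],[0,0,0],[0,0,0],[0,0,0],[0,0,0],[0,0,0],[0,0,0],[0,0,0]]'

```text
clock: 17.2
tcp_pos: [0.5997, 0.3438, 0.0166]
tcp_rot: [0.866, 0.5, 0.001, 0.0]
wrist_force: [-0.4, 0.5, 0.8]
grip_width: 0.0744
grip_force: 0.0
```

Emit:
servo_tool --claw '[1,1,1,1,1,1]' --linear '[[0,0,0],[0,0,0],[0,0,0],[0,0,0],[0,0,0],[0,0,0]]' --rotation '[[0,0,0],[0,0,0],[0,0,0],[0,0,0],[0,0,0],[0,0,0]]'

```text
clock: 17.7
tcp_pos: [0.5992, 0.3442, 0.0161]
tcp_rot: [0.866, 0.5, 0.001, 0.0]
wrist_force: [-1.9, -1.2, 5.1]
grip_width: 0.0554
grip_force: 25.0
```

Emit:
servo_tool --claw '[1,1,1,1,1,1,1,1,1,1]' --linear '[[0,0,2],[0,0,5],[0,-1,8.5],[-1,-4.5,10],[-2,-8.4,10],[-3,-12.3,10],[-4,-16.2,10],[-5,-20.1,10],[-6,-24,10],[-7,-27.9,10]]' --rotation '[[0,0,0],[0,0,0],[0,0,0],[0,0,0],[0,0,-0.1],[0,0,-0.2],[0,0,-0.3],[0,0,-0.4],[0,0,-0.5],[0,0,-0.6]]'

```text
clock: 18.53
tcp_pos: [0.5279, 0.0635, 0.1153]
tcp_rot: [0.976, 0.22, 0.0, -0.0]
wrist_force: [1.3, -0.8, -0.8]
grip_width: 0.055
grip_force: 25.0
```

Emit:
servo_tool --claw '[1,1,1,1,1,1,1,1,1]' --linear '[[-1,-3.9,0],[-2,-7.8,0],[-3,-11.7,0],[-4,-15.6,0],[-4.6,-19,0],[-4.6,-20.1,0],[-4.6,-20.1,0],[-4.6,-20.1,0],[-4.6,-20.1,0]]' --rotation '[[0,0,-0.1],[0,0,-0.2],[0,0,-0.27],[0,0,-0.27],[0,0,-0.27],[0,0,-0.27],[0,0,-0.27],[0,0,-0.27],[0,0,-0.27]]'

```text
clock: 19.28
tcp_pos: [0.4829, -0.1349, 0.1151]
tcp_rot: [0.996, 0.089, -0.0, -0.0]
wrist_force: [0.2, -0.3, -1.1]
grip_width: 0.0552
grip_force: 25.0
```

Run:
```python
from h import *
im,C=cam("wrist"); save(im,"w7.png"); np.save("w7.npy",im)
o=robot.get_obs();print(o["tcp_pos"],2*np.degrees(np.arctan2(o["tcp_rot"][1],o["tcp_rot"][0])),o["grip_width"],o["grip_force"],o["wrist_force"])
```

```text
[ 0.48299537 -0.1347173   0.11519534] 10.237214696931794 0.054899751061893515 24.999921576236375 [ 0.98517672 -0.0121094  -0.66339466]
```

View pics/w7.png

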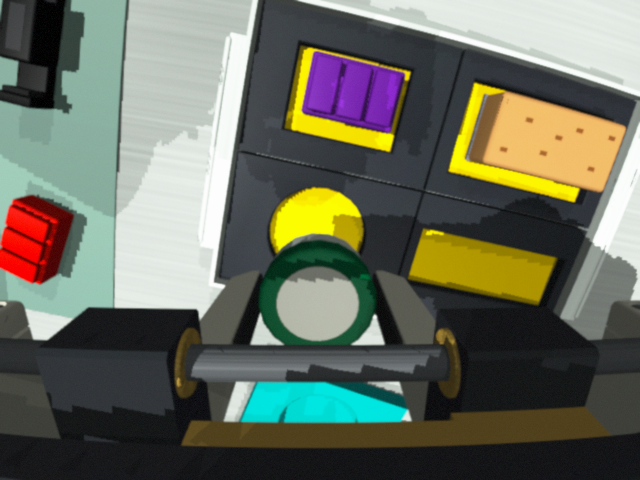

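The cork and purple bar are both in their pockets, at (545,135) and (355,90). The tin is held over the round pocket, whose visible arc spans columns 270–364 with its top at row 187.

Run:
```python
from h import *
im=np.load("w7.npy"); c=robot.get_calibration("wrist"); M=np.array(c["mount"]); o=robot.get_obs(); Rt=Rn.from_quat(o["tcp_rot"]).as_matrix()
C=(c,Rt@M[:3,:3],Rt@M[:3,3]+np.array(o["tcp_pos"]))
print(blob(im,C,(255,180,380,232),yel,.019), blob(im,C,(255,180,380,232),yel,.011)); print(np.round(ray([[270,228],[364,228],[317,187]],C,.019),4).tolist())
hs=lambda h,s,v:(h>4)&(h<17)&(s>60)&(v>90)
print("cork top",blob(im,C,(470,85,635,200),hs,.043,9)); print("purple",blob(im,C,F:=(290,40,420,140),pur,.035))
print("tin lid", ray([[260,292],[377,292]],C,.13))
```

```text
(502.4, -130.2, 71.6, 34.4, -79.8) (500.7, -130.5, 73.8, 35.5, -79.8)
[[0.4816, -0.0984, 0.019], [0.4943, -0.1687, 0.019], [0.5187, -0.128, 0.019]]
cork top (580.9, -273.6, 106.0, 48.0, 88.1)
purple (586.1, -139.4, 60.2, 39.0, 87.6)
tin lid [[ 0.48308585 -0.10749674  0.13      ]
 [ 0.49270391 -0.16092295  0.13      ]]
```

Emit:
servo_tool --claw '[1,1,1,1,1,1,1,1,1]' --linear '[[0.1,0,-3],[0.1,0,-6],[0.1,0,-7.8],[0.1,0,-8.4],[0.1,0,-8.6],[0.1,0,-8.8],[0.1,0,-8.9],[0.1,0,-8.9],[0.1,0,-8.9]]' --rotation '[[0,0,0],[0,0,0],[0,0,0],[0,0,0],[0,0,0],[0,0,0],[0,0,0],[0,0,0],[0,0,0]]'

```text
clock: 20.08
tcp_pos: [0.4843, -0.1361, 0.0271]
tcp_rot: [0.996, 0.089, 0.001, 0.0]
wrist_force: [0.2, 0.3, -1.5]
grip_width: 0.055
grip_force: 25.0
```

Emit:
servo_tool --claw '[1,1,-0.5,-0.5,-0.5,-0.5,-0.5,-0.5,-0.5,-0.5]' --linear '[[0,0,-0.15],[0,0,-0.15],[0,0,-0.15],[0,0,-0.15],[0,0,-0.15],[0,0,1],[0,0,4],[0,0,8],[0,2,11],[1,6,12]]' --rotation '[[0,0,0],[0,0,0],[0,0,0],[0,0,0],[0,0,0],[0,0,0],[0,0,0],[0,0,0],[0,0,0],[0,0,0]]'

```text
clock: 20.92
tcp_pos: [0.4948, -0.0787, 0.1512]
tcp_rot: [0.996, 0.087, 0.003, 0.001]
wrist_force: [1.8, -0.4, 0.8]
grip_width: 0.0697
grip_force: 0.0
```

Emit:
servo_tool --claw '[-0.3,-0.3,-0.3,-0.3,-0.3,-0.3,-0.3,-0.3,-0.3,-0.3]' --linear '[[1.3,3.9,0],[2.6,7.8,0],[3.9,11.7,0],[5.2,15.6,0],[6.5,19.5,0],[7.8,23.4,0],[9,27.3,0],[9.8,29.5,0],[9.8,29.5,0],[9.8,29.5,0]]' --rotation '[[0,0,-0.05],[0,0,-0.1],[0,0,-0.178],[0,0,-0.178],[0,0,-0.178],[0,0,-0.178],[0,0,-0.178],[0,0,-0.178],[0,0,-0.178],[0,0,-0.178]]'

```text
clock: 21.75
tcp_pos: [0.5914, 0.2192, 0.1465]
tcp_rot: [1.0, 0.001, -0.0, 0.0]
wrist_force: [-0.0, -0.5, -0.1]
grip_width: 0.0605
grip_force: 0.0
```

Run:
```python
from h import *
im,C=cam("wrist"); save(im,"w8.png"); np.save("w8.npy",im)
o=robot.get_obs();print(o["tcp_pos"],2*np.degrees(np.arctan2(o["tcp_rot"][1],o["tcp_rot"][0])),o["grip_width"],o["wrist_force"])
print("clip",blob(im,C,(260,100,380,320),lambda h,s,v:(v>150)&(s<45),.036,5)); print("clamp",blob(im,C,(260,100,380,320),lambda h,s,v:(v<40)|((v>150)&(s<45)),.03,5))
t,_=cam("top"); save(t[150:290,180:500],"t8.png")
```

```text
[0.59135288 0.21813561 0.1464827 ] -0.00836613030061888 0.060480836378916714 [-0.21601549 -0.21929054 -0.23360731]
clip (680.0, 217.7, 88.9, 20.1, -89.9)
clamp (597.4, 217.6, 101.7, 26.6, -0.6)
```

View pics/w8.png

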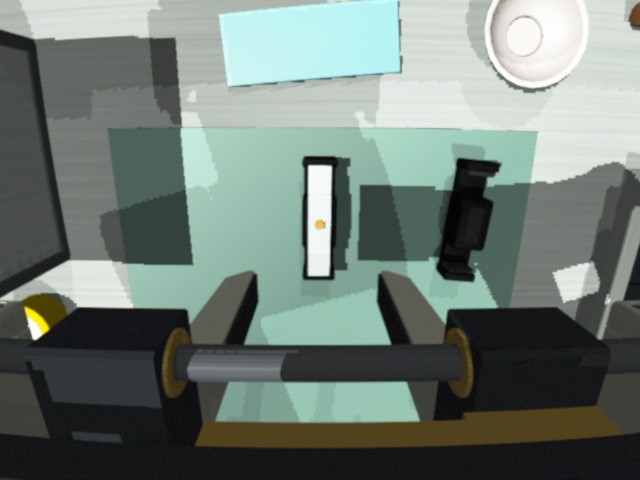

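The clamp with its steel clip and rivet is at (319,218), measured 102 x 27 mm; the broken clamp is at (468,220). Grasping the good one.

Emit:
servo_tool --claw '[-0.3,-0.3,-0.3,-0.3,-0.3,-0.3,-0.3,-0.3,1,1]' --linear '[[0.3,0,-3],[0.55,0,-6],[0.55,0,-9],[0.55,0,-11],[0.55,0,-12.5],[0.55,0,-13.1],[0.55,0,-13.1],[0.55,0,-13.1],[0.55,0,-13.1],[0.55,0,-13.1]]' --rotation '[[0,0,0],[0,0,0],[0,0,0],[0,0,0],[0,0,0],[0,0,0],[0,0,0],[0,0,0],[0,0,0],[0,0,0]]'

```text
clock: 22.68
tcp_pos: [0.5979, 0.2183, 0.0165]
tcp_rot: [1.0, -0.001, 0.001, -0.0]
wrist_force: [1.0, -0.2, 0.1]
grip_width: 0.0512
grip_force: 0.0
```

Emit:
servo_tool --claw '[1,1,1,1,1,1]' --linear '[[0,0,0],[0,0,0],[0,0,0],[0,0,0],[0,0,0],[0,0,0]]' --rotation '[[0,0,0],[0,0,0],[0,0,0],[0,0,0],[0,0,0],[0,0,0]]'

```text
clock: 23.18
tcp_pos: [0.5972, 0.2183, 0.0153]
tcp_rot: [1.0, -0.0, 0.0, -0.0]
wrist_force: [-0.8, -0.8, 3.8]
grip_width: 0.0278
grip_force: 25.0
```

Emit:
servo_tool --claw '[1,1,1,1,1,1,1,1,1,1]' --linear '[[0,0,2],[0,0,5.5],[0,0,9],[-0.8,-3.5,10],[-1.6,-7.4,10],[-2.4,-11.3,10],[-3.2,-15.2,10],[-4,-19.1,10],[-4.8,-23,10],[-5.6,-26.9,10]]' --rotation '[[0,0,0],[0,0,0],[0,0,0.1],[0,0,0.2],[0,0,0.32],[0,0,0.44],[0,0,0.56],[0,0,0.68],[0,0,0.8],[0,0,0.92]]'

```text
clock: 24.02
tcp_pos: [0.5416, -0.0469, 0.115]
tcp_rot: [0.899, 0.438, -0.0, -0.0]
wrist_force: [0.5, -0.3, -0.8]
grip_width: 0.0277
grip_force: 25.0
```

Emit:
servo_tool --claw '[1,1,1,1,1,1,1,1,1,1]' --linear '[[-1,-3.9,0],[-2,-7.8,0],[-3,-11.7,0],[-4,-15.6,0],[-5,-19.3,0],[-6.2,-22.4,0],[-6.2,-22.4,0],[-6.2,-22.4,0],[-6.2,-22.4,0],[-6.2,-22.4,0]]' --rotation '[[0,0,0.12],[0,0,0.24],[0,0,0.36],[0,0,0.48],[0,0,0.6],[0,0,0.62],[0,0,0.62],[0,0,0.62],[0,0,0.62],[0,0,0.62]]'

```text
clock: 24.85
tcp_pos: [0.4807, -0.2681, 0.1149]
tcp_rot: [0.724, 0.69, 0.0, -0.0]
wrist_force: [0.9, -0.3, -1.6]
grip_width: 0.028
grip_force: 25.0
```

Run:
```python
from h import *
im,C=cam("wrist"); save(im,"w9.png"); np.save("w9.npy",im)
o=robot.get_obs();print(o["tcp_pos"],2*np.degrees(np.arctan2(o["tcp_rot"][1],o["tcp_rot"][0])),o["grip_width"],o["grip_force"],o["wrist_force"])
```

```text
[ 0.48080317 -0.26801955  0.11500014] 87.21693034187285 0.02770234069339765 24.988061785697937 [ 0.2852266   1.05089866 -0.78763223]
```

View pics/w9.png

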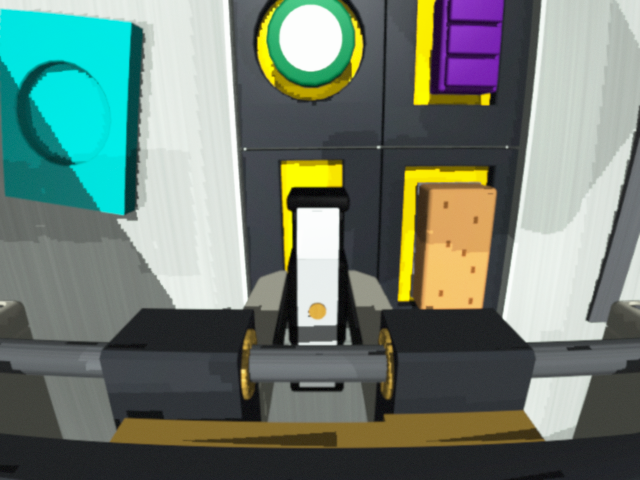

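The tin sits in its pocket at (310,38), and the purple bar and cork are also seated. The clamp is held over its pocket, whose far edge is at row 161, columns 282–343.

Run:
```python
from h import *
im=np.load("w9.npy"); c=robot.get_calibration("wrist"); M=np.array(c["mount"]); o=robot.get_obs(); Rt=Rn.from_quat(o["tcp_rot"]).as_matrix()
C=(c,Rt@M[:3,:3],Rt@M[:3,3]+np.array(o["tcp_pos"]))
print(ray([[282,162],[343,161]],C,.011)); print("clamp end", ray([[289,190],[350,190]],C,.127))
```

```text
[[ 0.45769307 -0.21313807  0.011     ]
 [ 0.50311129 -0.21462411  0.011     ]]
clamp end [[ 0.47161963 -0.21568231  0.127     ]
 [ 0.4980667  -0.21696424  0.127     ]]
```

Emit:
servo_tool --claw '[1,1,1,1,1,1,1,1,1,1]' --linear '[[-0.3,-0.7,-1],[-0.3,-0.7,-4],[-0.3,-0.7,-7],[-0.3,-0.7,-8],[-0.3,-0.7,-8.5],[-0.3,-0.7,-8.7],[-0.3,-0.7,-8.9],[-0.3,-0.7,-9.0],[-0.3,-0.7,-9.0],[-0.3,-0.7,-9.0]]' --rotation '[[0,0,0.01],[0,0,0.01],[0,0,0.01],[0,0,0.01],[0,0,0.01],[0,0,0.01],[0,0,0.01],[0,0,0.01],[0,0,0.01],[0,0,0.01]]'

```text
clock: 25.73
tcp_pos: [0.4778, -0.2765, 0.0259]
tcp_rot: [0.721, 0.693, 0.0, 0.001]
wrist_force: [0.2, 0.5, -1.8]
grip_width: 0.028
grip_force: 25.0
```

Lower a touch, release, lift, and back off for a final look.

Emit:
servo_tool --claw '[1,1,0,0,0,0,0,0,0,0]' --linear '[[0,0,-0.1],[0,0,-0.1],[0,0,-0.1],[0,0,-0.1],[0,0,-0.1],[0,0,1],[0,0,4],[0,0,8],[0,0,12],[0,0,16]]' --rotation '[[0,0,0],[0,0,0],[0,0,0],[0,0,0],[0,0,0],[0,0,0],[0,0,0],[0,0,0],[0,0,0],[0,0,0]]'

```text
clock: 26.57
tcp_pos: [0.4771, -0.276, 0.1878]
tcp_rot: [0.721, 0.693, 0.0, 0.0]
wrist_force: [0.3, 0.1, 0.3]
grip_width: 0.0464
grip_force: 0.0
```

Emit:
servo_tool --claw '[0,0,0,0,0,0,0,0,0,0]' --linear '[[0,-3,2],[0,-6,4],[0,-8,6],[0,-8,6],[0,-8,6],[0,-8,6],[0,-8,6],[0,-8,6],[0,-8,6],[0,-8,6]]' --rotation '[[0,0,0],[0,0,0],[0,0,0],[0,0,0],[0,0,0],[0,0,0],[0,0,0],[0,0,0],[0,0,0],[0,0,0]]'

```text
clock: 27.4
tcp_pos: [0.4775, -0.3558, 0.2448]
tcp_rot: [0.721, 0.693, -0.0, -0.0]
wrist_force: [0.5, -0.1, -0.0]
grip_width: 0.0461
grip_force: 0.0
```

Run:
```python
from h import *
im,C=cam("wrist"); save(im,"w10.png")
s,_=cam("side"); save(cv2.resize(s[140:360,150:450],None,fx=2,fy=2),"s10.png")
o=robot.get_obs();print(o["tcp_pos"],o["clock"])
```

```text
[ 0.47745901 -0.35597637  0.24492815] 27.5
```

View pics/w10.png

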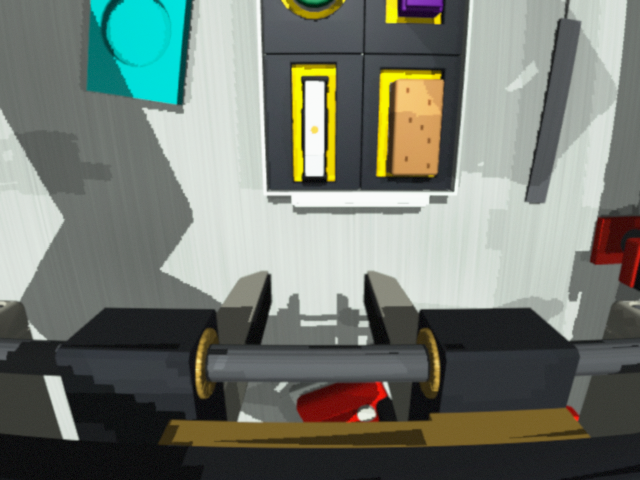

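View pics/s10.png

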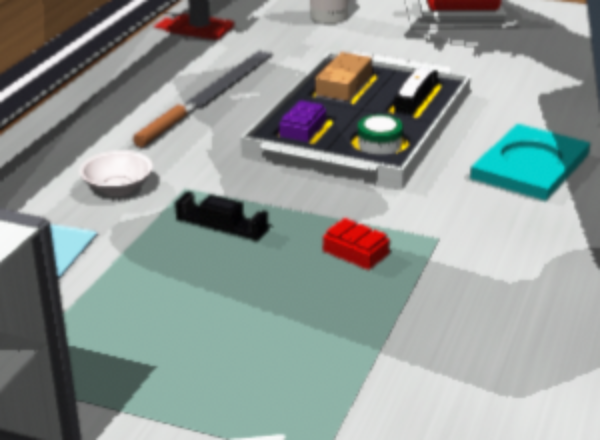

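The wrist view shows the clamp (314,125) and cork (417,127) seated in their pockets. The side view shows all four items level in the tray, with the red bar and broken clamp untouched on the mat.

```bash
python3 -c "
from station import robot
print(robot.finish_job())"
```

```text
the job is handed in; nothing more can be done
None
```

I packed the purple wax, cork, tin and good clamp, in that order, into their pockets and handed the job in at about 27.5 s; they looked flat in the last pictures, and the red wax and broken clamp were not moved.

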